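# Fit the return spring on the die set's guide post

## Task

Fit the loose return spring with the blue hexagonal collar onto the empty guide post of the green die set: end coil downward, ease it over the post, twisting it a little whenever its end coil snags on one of the two brass side pins, until the end coil sits fully home on the steel seat at the foot of the post. Use a light push, about 5 newtons and never as much as 20, since the pins bend; then let go and leave the spring standing upright on its post, with the hammer and the ring clamp left where they lie.

Things in the scene. Friction and masses are not known exactly. Their poses are not given: they have to be found in the camera images.
- spring_grip (a point): centre of the spring's blue hexagonal collar, where it is grasped: the top 24 mm of the 68 mm tall upright spring (z up, 65 to 105 g). 36 mm across its flats; flats face +x, -x and every 60 degrees round from there; hole 27 mm; a white stripe on the -x flat. Below it are 5 open turns of 3 mm wire (31 mm outside, 25 mm inside), which close up under load: 500 N/m, up to 22 mm
- end_coil (a point): centre of the underside of the spring's narrower, flat end coil at its bottom; 56 mm below spring_grip when unloaded, same axes. Inside 15 mm, outside 21 mm. It is open in a gap of 54 degrees (between the wire's centre-line ends) centred on -x, below the collar's white stripe. Under load it rises towards the collar but does not turn or shift sideways against it
- post_seat (a point): centre of the steel seat at the foot of the die set's empty guide post (top of a 32 mm boss, 19 mm above the bench), where the end coil's underside must come to rest. Axes: x and y of the die set, z up along the post. The post is 12 mm thick and stands 52 mm over the seat. Its pins do not turn under the spring
- post_tip (a point): top of the empty guide post's domed end, on its axis, 52 mm over post_seat; same axes as post_seat
- upper_pin_level (a point): point on the post's axis at the height of the upper brass pin's centre, 38 mm over the seat. The pin is 3 mm thick and sticks out of one side of the post to 11 mm from the axis, somewhere within 60 degrees either side of this frame's -x; that angle is not measured (feel or look for it). The end coil passes only with its gap over the pin; the wider turns and the collar pass freely
- lower_pin_level (a point): the same for the lower brass pin, 18 mm over the seat: same size, also somewhere within 60 degrees either side of this frame's -x, not measured either, and never in line with the upper pin (at least 55 degrees away from it)
- die_set: the green die set, fixed to the bench: a steel plate 84 x 180 x 16 mm, origin in the middle of its underside, long side along its y axis, a low steel die button (24 mm high) in its middle. The empty guide post stands 55 mm to its +y side; the post 55 mm to its -y side already has a spring of the same kind, 87 mm high over the bench, which stays there
- chasing_hammer: hammer with a wooden handle, 69 x 228 x 26 mm, lying near the front edge of the bench; leave alone
- ring_clamp: dark wooden ring clamp, 29 x 144 x 23 mm, lying at the back on the left; leave alone

How it is judged:
By the outcome, as a careful person would: the job done as asked, in the order asked, and still so for the second after the job is handed in, with the robot touching nothing.
It also fails if it takes over 58 s, if anything falls off the work surface, if the arm or the gripper's body presses on something with over 40 N, if the wrist force passes 120 N, or if a joint passes its speed limit or range.

## Robot

A 6-joint arm with a two-finger parallel gripper is mounted at the origin on a cart in front of the work surface, level with it; the furniture and walls round the work are solid. World frame = base frame: x ahead of the robot, y to its left, z up, the work surface at z = 0. Lengths are in mm, angles in rad, forces in N, time in s.
With the tool pointing down it reaches from about 350 to 975 mm from the base axis. Payload 7.1 kg.
Tool frame: the origin (TCP) lies midway between the tips of the shut fingers; the grasp point (between the pads) lies ctrl.grip_point_offset behind it (ctrl.grip_point_offset is the distance from the TCP to the grasp point, in mm); z points along the fingers, y is the line along which they close (so a half turn about z gives the same grasp; the last joint's range is limited). The gripper opens to 88 mm and grips with 3 to 60 N. Pads are 20 mm wide; open, the fingers measure 115 mm over their backs; the gripper's body (75 mm by 178 mm) begins 61 mm behind the grasp point.
Start: joints at [1.193, 0.423, 1.63, -0, 1.089, -0.019], TCP at [219.437, 585.194, 222.675] pointing down, gripper open.
Joint ranges: [-3, 3], [-0.9, 2.11], [0.09, 2.58], [-1.31, 4.45], [0.11, 2.69], [-2.54, 2.54]. Speed limits (rad/s): [2.39, 2.39, 3.01, 3.14, 3.14, 3.14].

## Interface

Orientations are given as a rotation vector (axis times angle).
In Python, from workcell import ctrl, get_image, close_job, finder gives the robot as it stands.
- The arm moves only by the tool servo_tool, never from a script. Its argument "deltas" is a list of rows, each a list of 2 entries, a list of its own where there are three numbers: the shift along the tool's x, y, z in mm, then the turn, a rotation vector about the tool's x, y, z in rad. A call has 1 to 5 rows; each row is the pose to reach, as a shift and turn from the pose commanded when the call began, along the tool's axes at that moment; what a row does not reach only later rows make up. A row lasts 1/12 s, in which the tool goes at most 41.7 mm and 7.16 degrees, less where a joint would pass 70% of its speed; a pose out of reach is approached as far as the arm can. A call with a gripper value outside its range is refused whole. "grip" is the closure, from -1 (fully open) to 1 (shut), so that 0 is half open, set as the call begins (left out, the last holds). The fingers move at their own pace and stop on an object; the grip force is fixed at half the most. Time passes only in rows, so rows that repeat a pose let the fingers close. It gives the time, the measured TCP pose, the force, the opening and the grip force at its end, in the units of the state.
- ctrl.get_obs(): the state, without advancing time (a new reading comes with each control period).
- get_image(name): name is "side" or "top" or "wrist"; returns a dict with "frame" (480x640x3 uint8, blue, green, red), "depth" (480x640 float32, mm along the optical axis (not along the pixel's ray), 0 where there is no reading), "K" (3x3 intrinsics, pixels), "pose" (4x4, takes a point from camera to world coordinates). Camera axes: x right, y down, z forward; pixel columns grow to the right and rows downward; lengths in mm; the calibration is good to about 2 mm. A picture is of the moment at which its call begins.
- close_job(): hands the job in; it is judged then, once.
Trained networks look in a picture, given as the dict that the camera call returned (one of the last four; its "shot" number tells which), for a name from the list of things; names that differ only in an ending like _2 or _b are one class to them, and where a whole thing is asked for, a point or a joint stands for the part that bears it (a point fixed in the world has none). Each returns a list of dicts, best first, with "score" (0 to 1); they miss things now and then, are a little off and sometimes report something else, mostly with a low value. They report only what shows in the picture. A call takes as long as a camera call.
- finder.search_frame(query, picture): "rect" ([centre column, centre row, width, height] as shares, 0 to 1, of the picture: columns of its width, rows of its height, round what is visible of it).
- finder.silhouettes(query, picture): "mask" (480x640 bool, what is visible of it) and "rect" ([centre column, centre row, width, height] as shares, 0 to 1, of the picture: columns of its width, rows of its height, round what is visible of it).
The state is a dict: "t": time; "qpos": joint angles; "qvel": joint speeds; "joint_torque": joint torques, N m; "ee_pos": TCP position; "orientation": TCP orientation; "ft_force": force on the tool from outside, world axes, zero at the start; "moment": the same for the moment, N m; "width": finger opening in mm; "grasp_force": force on a finger pad.
Only numpy, scipy, OpenCV 4.12 (cv2) and the standard library are available. Lean on these libraries where they do the work, as an engineer would, in place of code of your own. Each camera call takes 0.05 s, during which the arm holds its last target. There are 200 camera calls.

## Working session

There is one attempt and no reset: what is moved stays moved. The work goes in short steps, Python scripts to look and compute and a tool call to move; the robot and the scene stay as the last step left them, time stands still between calls to the robot, and variables do not carry over. Pictures are saved under pics/ and viewed, at most 10 in all, crops included, and the job is handed in when it is done.

Besides the shell and the picture viewer there is one more tool, called after "Call:" as a command line: name --argument value ..., lists and objects as JSON in quotes. servo_tool: Moves the arm, as the interface text tells. Its arguments: {"type":"object","properties":{"deltas":{"type":"array","items":{"type":"array"}},"grip":{"type":"number"}},"required":["deltas"]}

```bash
mkdir -p pics; cat > h.py <<'E'
import numpy as np, cv2
from scipy.spatial.transform import Rotation as R
from workcell import ctrl, get_image, close_job, finder
def pts(p,m):
    v,u=np.nonzero(m&(p["depth"]>0)); z=p["depth"][v,u]; K=p["K"]
    c=np.c_[(u-K[0,2])/K[0,0]*z,(v-K[1,2])/K[1,1]*z,z]
    return c@p["pose"][:3,:3].T+p["pose"][:3,3], u, v
def proj(p,X):
    c=(np.atleast_2d(X)-p["pose"][:3,3])@p["pose"][:3,:3]
    q=c@p["K"].T
    return q[:,:2]/q[:,2:]
E
python3 - <<'E'
from h import *
o=ctrl.get_obs(); print({k:np.round(v,3) for k,v in o.items()}, ctrl.grip_point_offset)
for n in("top","side"):
    p=get_image(n); cv2.imwrite(f"pics/{n}0.png",p["frame"]); np.savez(f"{n}0.npz",**{k:p[k] for k in("frame","depth","K","pose")})
    print(n,p["pose"].round(2).tolist(),p["K"].round(1).tolist())
    for q in("spring_grip","die_set","post_tip","post_seat","end_coil"):
        for r in finder.silhouettes(q,p)[:2]:
            P,u,v=pts(p,r["mask"])
            print(q,round(r["score"],2),np.round(np.array(r["rect"])*[640,480,640,480]),np.median(P,0).round(1) if len(P) else None, P[:,2].max().round(1) if len(P) else None)
E
```

```text
{'t': np.float64(0.0), 'qpos': array([ 1.193,  0.424,  1.631, -0.   ,  1.089, -0.019]), 'qvel': array([-0.001, -0.002,  0.003, -0.001, -0.001,  0.001]), 'joint_torque': array([-0.0000e+00, -5.4464e+01, -2.7366e+01,  6.4000e-02,  2.3000e-02,
       -0.0000e+00]), 'ee_pos': array([219.226, 584.714, 221.92 ]), 'orientation': array([-5.600e-01, -3.091e+00,  2.000e-03]), 'ft_force': array([-0.578,  0.075, -0.59 ]), 'moment': array([-0.033, -0.061, -0.062]), 'grasp_force': np.float64(0.0), 'width': np.float64(87.599)} 18.700000000000003
top [[0.0, -0.99, 0.15, 373.6], [-1.0, -0.0, 0.02, -126.53], [-0.02, -0.15, -0.99, 1101.9], [0.0, 0.0, 0.0, 1.0]] [[579.8, 0.0, 311.8], [0.0, 579.8, 235.9], [0.0, 0.0, 1.0]]
spring_grip 0.64 [259. 212.  20.  22.] [577.2  -9.   60.4] 73.2
post_tip 0.8 [357. 230.  99.  45.] [ 541.5 -190.9   16.8] 92.8
post_seat 0.73 [356. 231.  98.  48.] [ 540.8 -192.    16.8] 92.8
side [[1.0, 0.03, -0.01, 509.36], [0.03, -0.68, 0.73, -744.99], [0.01, -0.73, -0.68, 656.65], [0.0, 0.0, 0.0, 1.0]] [[543.5, 0.0, 333.8], [0.0, 543.5, 235.8], [0.0, 0.0, 1.0]]
spring_grip 0.58 [379. 209.  24.  33.] [573.7 -17.6  55.5] 70.8
die_set 0.87 [361. 300.  52. 107.] [ 551.3 -232.3   18.2] 328.5
post_tip 0.63 [363. 300.  52. 107.] [ 551.4 -233.3   18.2] 300.6
post_seat 0.91 [363. 300.  53. 108.] [ 550.9 -231.6   18.2] 332.3
```

```bash
python3 - <<'E'
from h import *
p=dict(np.load("top0.npz")); a=cv2.resize(p["frame"][170:290,220:420],(800,480),interpolation=cv2.INTER_CUBIC); cv2.imwrite("pics/top_c.png",a)
p=dict(np.load("side0.npz")); a=cv2.resize(p["frame"][180:380,260:460],(600,600),interpolation=cv2.INTER_CUBIC); cv2.imwrite("pics/side_c.png",a)
E
```

```text
(no output)
```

View pics/top_c.png

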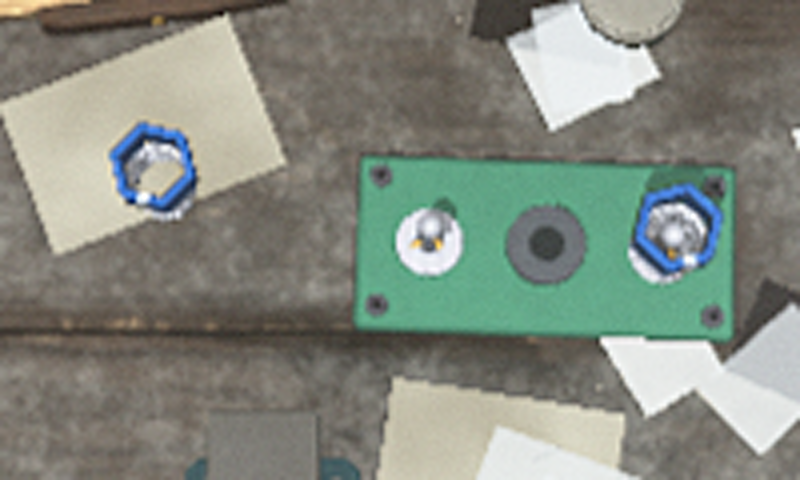

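View pics/side_c.png

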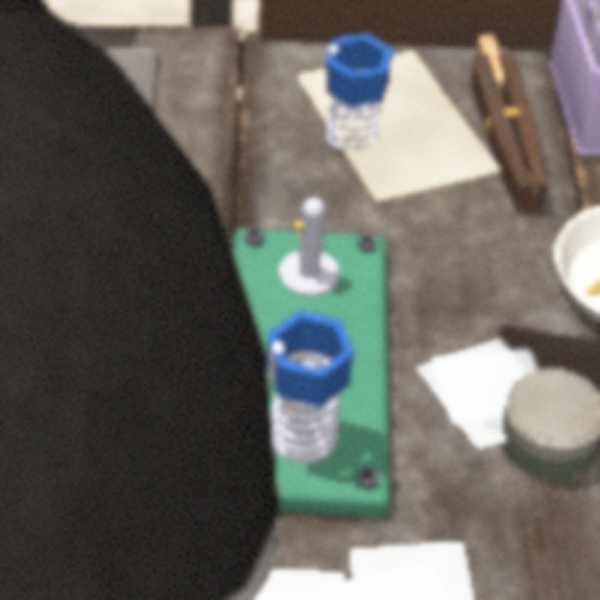

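The top crop shows the collar at full-image pixel (258,212) with its stripe toward -x. The empty post is at (327,230), with brass pins on the left and right of its lower side. In the side crop the upper pin sticks out left of the tip, at crop (298,225).

```bash
cat >> h.py <<'E'
def at(p,uv,z):  # pixel -> world at height z
    uv=np.atleast_2d(uv); d=np.c_[uv,np.ones(len(uv))]@np.linalg.inv(p["K"]).T@p["pose"][:3,:3].T; o=p["pose"][:3,3]
    return o+d*((z-o[2])/d[:,2])[:,None]
def totool(X,o=None):
    o=o or ctrl.get_obs(); return R.from_rotvec(o["orientation"]).inv().apply(np.array(X)-o["ee_pos"])
E
python3 - <<'E'
from h import *
p=dict(np.load("top0.npz"))
h=cv2.cvtColor(p["frame"],cv2.COLOR_BGR2HSV)
b=cv2.inRange(h,(100,120,60),(125,255,255)); b[:, 420:]=0;b[:,:220]=0;b[:170]=0;b[290:]=0
n,l,s,c=cv2.connectedComponentsWithStats(b)
for i in range(1,n):
    if s[i,4]>40: print(s[i],c[i], at(p,[s[i,0]+s[i,2]/2-.5,s[i,1]+s[i,3]/2-.5],68 if i and c[i][0]<300 else 87).round(1))
print("stripe",at(p,[256.3,219.3],68).round(1),"stripe2",at(p,[220+690/4,170+260/4],87).round(1))
g=cv2.inRange(h,(60,60,40),(90,255,255)); g[:170]=0;g[262:]=0;g[:,:300]=0;g[:,415:]=0
v,u=np.nonzero(g); P=at(p,np.c_[u,v],16)[:,:2]
r=cv2.minAreaRect(P.astype(np.float32)); print(r)
print("tip",at(p,[220+433/4,170+212/4],71).round(1),"boss",at(p,[220+430/4,170+241/4],19).round(1))
o=ctrl.get_obs(); print(R.from_rotvec(o["orientation"]).as_matrix().round(3).tolist())
w=get_image("wrist"); M=np.eye(4);M[:3,:3]=R.from_rotvec(o["orientation"]).as_matrix();M[:3,3]=o["ee_pos"]
print((np.linalg.inv(M)@w["pose"]).round(2).tolist(),w["K"].round(1).tolist())
E
```

```text
[248 201  21  22 144] [258.48611111 210.75694444] [[571.8 -11.8  68. ]]
[379 216  22  22 174] [389.26436782 225.62643678] [[ 541.4 -247.6   87. ]]
stripe [[557.4  -9.   68. ]] stripe2 [[ 526.2 -252.6   87. ]]
((543.2135009765625, -192.37367248535156), (179.12466430664062, 84.22425842285156), 88.05066680908203)
tip [[ 550.3 -139.4   71. ]] boss [[ 545.3 -138.6   19. ]]
[[-0.936, 0.351, 0.0], [0.351, 0.936, 0.0], [-0.0, 0.0, -1.0]]
[[0.0, -0.95, -0.3, 81.87], [1.0, 0.0, 0.0, 0.13], [0.0, -0.3, 0.95, -161.66], [0.0, 0.0, 0.0, 1.0]] [[372.3, 0.0, 320.3], [0.0, 372.3, 236.8], [0.0, 0.0, 1.0]]
```

Call:
servo_tool --deltas '[[[-28,-28,0],[0,0,0]],[[-56,-56,0],[0,0,0]],[[-84,-84,0],[0,0,0]],[[-112,-112,0],[0,0,0]],[[-140,-140,0],[0,0,0]]]'

```text
t: 1.07
ee_pos: [301.7, 403.4, 222.7]
orientation: [0.56, 3.091, 0.0]
ft_force: [0.0, 0.3, 0.2]
width: 87.9
grasp_force: 0.0
```

Call:
servo_tool --deltas '[[[-28,-28,0],[0,0,0]],[[-56,-56,0],[0,0,0]],[[-84,-84,0],[0,0,0]],[[-112,-112,0],[0,0,0]],[[-140,-140,0],[0,0,0]]]'

```text
t: 1.48
ee_pos: [383.8, 223.0, 223.0]
orientation: [0.56, 3.091, 0.001]
ft_force: [1.0, -0.3, -0.1]
width: 88.1
grasp_force: 0.0
```

Call:
servo_tool --deltas '[[[-28,-28,0],[0,0,0]],[[-56,-56,0],[0,0,0]],[[-84,-84,0],[0,0,0]],[[-112,-112,0],[0,0,0]],[[-140,-140,0],[0,0,0]]]'

```text
t: 1.9
ee_pos: [465.8, 42.5, 223.0]
orientation: [0.561, 3.09, 0.0]
ft_force: [0.6, 1.3, 0.5]
width: 87.6
grasp_force: 0.0
```

Call:
servo_tool --deltas '[[[-25,-25,10],[0,0,0]],[[-50,-50,20],[0,0,0]],[[-75,-75,30],[0,0,0]],[[-100,-100,40],[0,0,0]],[[-125,-125,50],[0,0,0]]]'

```text
t: 2.32
ee_pos: [538.9, -118.4, 172.4]
orientation: [0.561, 3.091, 0.0]
ft_force: [0.0, 0.5, 0.3]
width: 87.7
grasp_force: 0.0
```

Call:
servo_tool --deltas '[[[-12,-16,15],[0,0,-0.1]],[[-12,-16,30],[0,0,-0.2]],[[-12,-16,50],[0,0,-0.3]],[[-12,-16,70],[0,0,-0.33]],[[-12,-16,70],[0,0,-0.33]]]'

```text
t: 2.73
ee_pos: [541.6, -135.3, 99.4]
orientation: [-0.044, -3.136, -0.002]
ft_force: [-1.0, -0.0, -0.5]
width: 87.6
grasp_force: 0.0
```

```bash
python3 - <<'E'
from h import *
o=ctrl.get_obs(); print(o["ee_pos"].round(1))
p=get_image("wrist"); np.savez("w1.npz",**{k:p[k] for k in("frame","depth","K","pose")})
u=proj(p,[545.2,-138,55])[0]; print(u, p["pose"][:3,3])
x,y=int(u[0]),int(u[1]); x0,y0=max(0,x-60),max(0,y-60); print(x0,y0)
cv2.imwrite("pics/w1.png",cv2.resize(p["frame"][y0:y0+120,x0:x0+120],(600,600),interpolation=cv2.INTER_CUBIC))
E
```

```text
[ 541.6 -135.3   99.4]
[315.77713379 271.21261671] [ 460.72969046 -133.20429854  261.564918  ]
255 211
```

View pics/w1.png

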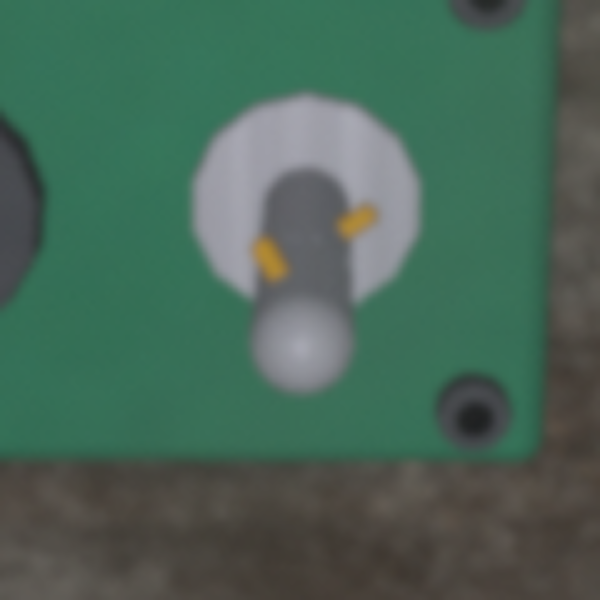

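The wrist crop shows the boss centre at crop (307,205) and the dome at (302,343). The upper pin runs from (283,278) to (262,240), and the lower pin from (340,230) to (377,210).

```bash
python3 - <<'E'
from h import *
p=dict(np.load("w1.npz")); px=lambda a:np.array([255,211])+(np.array(a)+.5)/5-.5
h=cv2.cvtColor(p["frame"],cv2.COLOR_BGR2HSV)
m=cv2.inRange(h,(12,110,90),(28,255,255)); m[:230]=0;m[285:]=0;m[:,290:340]*=1
m[:,:295]=0;m[:,340:]=0
n,l,s,c=cv2.connectedComponentsWithStats(m)
S=at(p,px([306,205]),19)[0]; T=at(p,px([302,343]),66)[0]
print("boss",S.round(1),"tip",T.round(1))
C=(S+T)/2
for i in range(1,n):
    if s[i,4]<8: continue
    v,u=np.nonzero(l==i); X=np.c_[u,v].astype(float); mu=X.mean(0)
    _,_,V=np.linalg.svd(X-mu); 
    z=57 if mu[0]<p["K"][0,2]*0+315 else 37
    W=at(p,mu,z)[0]; D=at(p,mu+V[0]*3,z)[0]-at(p,mu-V[0]*3,z)[0]
    a=np.degrees(np.arctan2(D[1],D[0]))
    r=W-C; print(z,len(X),"ctr",W.round(1),"r",np.hypot(*r[:2]).round(1),"ang ctr",np.degrees(np.arctan2(r[1],r[0])).round(1),"dir",a.round(1))
g=cv2.inRange(h,(60,60,40),(90,255,255)); v,u=np.nonzero(g&(np.arange(640)[None]<640).astype(np.uint8)*255); P=at(p,np.c_[u,v],16)[:,:2]
print(cv2.minAreaRect(P.astype(np.float32)))
E
```

```text
boss [ 545.4 -138.4   19. ] tip [ 545.6 -138.3   66. ]
37 22 ctr [ 541.5 -131.8   37. ] r 7.7 ang ctr 121.1 dir -60.6
57 34 ctr [ 538.8 -142.    57. ] r 7.7 ang ctr -151.2 dir 19.3
((527.1580200195312, -152.12586975097656), (142.27313232421875, 279.40093994140625), 21.036773681640625)
```

Call:
servo_tool --deltas '[[[0,15,-20],[0,0,0.1]],[[-6,45,-40],[0,0,0.2]],[[-13,75,-40],[0,0,0.3]],[[-20,105,-40],[0,0,0.4]],[[-27,124,-40],[0,0,0.5]]]'

```text
t: 3.2
ee_pos: [575.8, -10.1, 145.1]
orientation: [0.829, 3.027, 0.002]
ft_force: [0.3, 0.1, 0.2]
width: 87.8
grasp_force: 0.0
```

Call:
servo_tool --deltas '[[[0,0,0],[0,0,0.1]],[[0,0,0],[0,0,0.18]],[[0,0,0],[0,0,0.18]]]'

```text
t: 3.45
ee_pos: [575.4, -11.7, 144.4]
orientation: [1.093, 2.943, 0.001]
ft_force: [0.3, -0.1, -0.2]
width: 88.2
grasp_force: 0.0
```

```bash
python3 - <<'E'
from h import *
o=ctrl.get_obs(); M=R.from_rotvec(o["orientation"]).as_matrix(); print(o["ee_pos"].round(1),np.degrees(np.arctan2(M[1,0],M[0,0])))
p=get_image("wrist"); np.savez("w2.npz",**{k:p[k] for k in("frame","depth","K","pose")})
h=cv2.cvtColor(p["frame"],cv2.COLOR_BGR2HSV)
b=cv2.inRange(h,(100,120,40),(125,255,255))
n,l,s,c=cv2.connectedComponentsWithStats(b); i=1+s[1:,4].argmax(); print(s[i],c[i])
x,y=s[i,0]+s[i,2]//2,s[i,1]+s[i,3]//2; x0,y0=x-60,max(0,y-60); print(x0,y0)
cv2.imwrite("pics/w2.png",cv2.resize(p["frame"][y0:y0+120,x0:x0+120],(600,600),interpolation=cv2.INTER_CUBIC))
E
```

```text
[575.4 -11.7 144.4] 139.2350475603062
[ 293  211   52   60 1123] [317.17809439 241.1300089 ]
259 181
```

View pics/w2.png

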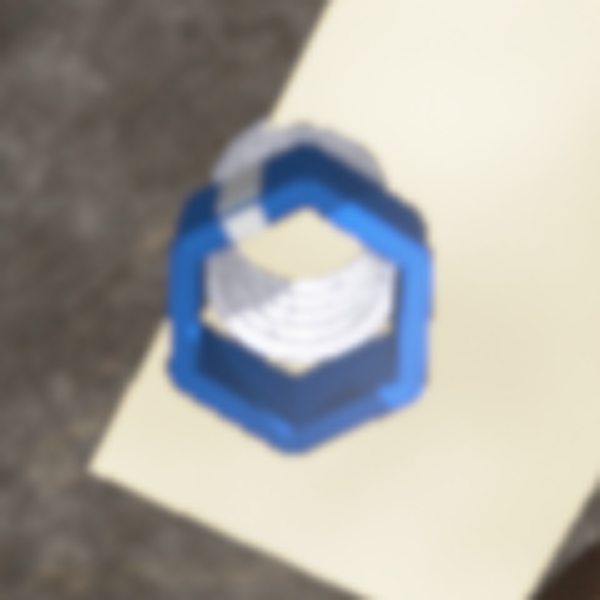

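The hexagon's outer rim is centred near crop (299,313), its left and right edges are vertical, and the stripe is on the upper-left flat. So the tool's y axis already lines up with a pair of flats.

```bash
python3 - <<'E'
from h import *
p=dict(np.load("w2.npz")); px=lambda a:np.array([259,181])+(np.array(a)+.5)/5-.5
V=at(p,px([(300,180),(430,240),(430,390),(293,450),(170,375),(172,240)]),68)
c=V.mean(0); print(c.round(1)); d=V-c; a=np.degrees(np.arctan2(d[:,1],d[:,0])); print(np.hypot(d[:,0],d[:,1]).round(1),a.round(1))
a=np.unwrap(np.radians(a)); print("yaw resid (vertex mod 60)",np.degrees(np.angle(np.exp(6j*a).mean()))/6)
print(totool(c+[0,0,56-18.7-68]).round(1), totool([c[0],c[1],37.3]).round(1))
E
```

```text
[572.5 -10.5  68. ]
[18.6 20.3 20.9 19.8 19.6 19.8] [ 138.8   80.1   17.8  -43.3 -104.4 -162.3]
yaw resid (vertex mod 60) 17.77199247136389
[  3.3  -0.7 106.8] [  3.3  -0.7 106.8]
```

Call:
servo_tool --deltas '[[[3,-1,35],[0,0,0]],[[3,-1,70],[0,0,0]],[[3,-1,95],[0,0,0]],[[3,-1,107],[0,0,0]],[[3,-1,107],[0,0,0]]]'

```text
t: 3.92
ee_pos: [570.1, -11.5, 33.8]
orientation: [-1.088, -2.943, 0.002]
ft_force: [-0.1, 0.1, -0.5]
width: 87.8
grasp_force: 0.0
```

Call:
servo_tool --deltas '[[[0,0,0],[0,0,0]],[[0,0,0],[0,0,0]],[[0,0,0],[0,0,0]],[[0,0,0],[0,0,0]],[[0,0,0],[0,0,0]]]' --grip 1

```text
t: 4.33
ee_pos: [572.4, -11.3, 36.8]
orientation: [1.089, 2.945, 0.001]
ft_force: [-0.2, -0.6, 0.0]
width: 58.0
grasp_force: 0.0
```

Call:
servo_tool --deltas '[[[0,0,0],[0,0,0]],[[0,0,0],[0,0,0]],[[0,0,0],[0,0,0]],[[0,0,0],[0,0,0]],[[0,0,0],[0,0,0]]]'

```text
t: 4.75
ee_pos: [571.7, -11.3, 35.7]
orientation: [1.09, 2.946, -0.0]
ft_force: [-1.0, 0.6, 0.2]
width: 35.8
grasp_force: 29.8
```

Call:
servo_tool --deltas '[[[0,0,-10],[0,0,0]],[[0,0,-40],[0,0,0]],[[0,0,-75],[0,0,0]],[[0,0,-105],[0,0,0]],[[-6,-12,-105],[0,0,0]]]'

```text
t: 5.17
ee_pos: [572.4, -23.4, 147.0]
orientation: [1.085, 2.938, 0.005]
ft_force: [1.5, -0.2, -0.9]
width: 36.4
grasp_force: 29.8
```

Call:
servo_tool --deltas '[[[-12,-20,0],[0,0,-0.1]],[[-24,-40,0],[0,0,-0.2]],[[-36,-60,0],[0,0,-0.3]],[[-48,-80,0],[0,0,-0.4]],[[-57,-101,0],[0,0,-0.5]]]'

```text
t: 5.58
ee_pos: [545.5, -139.4, 140.8]
orientation: [0.32, 3.125, -0.0]
ft_force: [0.8, 0.2, -0.8]
width: 36.2
grasp_force: 29.8
```

Call:
servo_tool --deltas '[[[0,0,0],[0,0,-0.1]],[[0,0,0],[0,0,-0.145]],[[0,0,0],[0,0,-0.145]],[[0,0,0],[0,0,-0.145]]]'

```text
t: 5.92
ee_pos: [545.5, -138.3, 140.6]
orientation: [-0.103, -3.139, -0.0]
ft_force: [-0.0, -0.9, 0.1]
width: 36.1
grasp_force: 29.8
```

```bash
python3 - <<'E'
from h import *
o=ctrl.get_obs(); M=R.from_rotvec(o["orientation"]).as_matrix(); print(o["ee_pos"].round(1),np.degrees(np.arctan2(M[1,0],M[0,0])),o["ft_force"])
p=get_image("wrist"); q=get_image("side")
for n,p in(("w3",p),("s3",q)):
    np.savez(n+".npz",**{k:p[k] for k in("frame","depth","K","pose")})
a=cv2.resize(p["frame"][170:310,300:440],(500,500),interpolation=cv2.INTER_CUBIC)
u=proj(dict(np.load("w3.npz")),o["ee_pos"]+[0,0,30])[0].astype(int); print(u)
b=dict(np.load("w3.npz"))["frame"]; y0=min(max(0,u[1]-80),320); x0=u[0]-80; print(x0,y0)
b=cv2.resize(b[y0:y0+160,x0:x0+160],(500,500),interpolation=cv2.INTER_CUBIC)
cv2.imwrite("pics/ws3.png",cv2.resize(np.hstack([a,b]),(800,400)))
E
```

```text
[ 545.5 -138.3  140.6] 176.23062173939934 [-0.02348078 -0.86390378  0.09764846]
[319 333]
239 253
```

View pics/ws3.png

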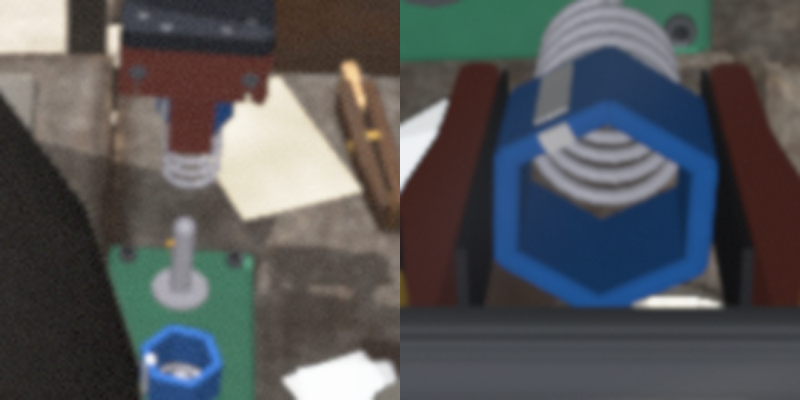

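The side crop shows the spring held level above the post. In the wrist crop the collar is centred near (606,203) between the pads, with the stripe at upper left.

```bash
python3 - <<'E'
from h import *
p=dict(np.load("w3.npz")); o=ctrl.get_obs()
V=np.array([(497,160),(607,100),(715,160),(712,265),(607,305),(497,265)],float)
V=np.c_[239+(V[:,0]-400)/2.5,253+V[:,1]/2.5]
W=at(p,V,172.3); print((W-W.mean(0)).round(1)[:,:2].tolist()); print("collar ctr - tcp",(W.mean(0)-o["ee_pos"]).round(1), totool(W.mean(0),o).round(1))
E
```

```text
[[-10.3, -16.4], [-19.4, 1.4], [-8.0, 17.7], [11.1, 16.6], [17.7, -1.0], [8.9, -18.3]]
collar ctr - tcp [ 0.5  0.1 31.7] [ -0.5   0.2 -31.7]
```

Call:
servo_tool --deltas '[[[0,0,10],[0,0,0]],[[0,0,20],[0,0,0]],[[0,0,28],[0,0,0]],[[0,0,30],[0,0,0]],[[0,0,30],[0,0,0]]]'

```text
t: 6.43
ee_pos: [545.0, -137.8, 109.2]
orientation: [-0.1, -3.137, -0.001]
ft_force: [0.8, 0.0, -1.0]
width: 36.0
grasp_force: 29.8
```

Call:
servo_tool --deltas '[[[0,0,3],[0,0,0]],[[0,0,6],[0,0,0]],[[0,0,9],[0,0,0]],[[0,0,12],[0,0,0]],[[0,0,12],[0,0,0]]]'

```text
t: 6.85
ee_pos: [545.5, -138.1, 98.1]
orientation: [-0.1, -3.139, -0.0]
ft_force: [-1.5, -0.2, -1.9]
width: 36.5
grasp_force: 29.8
```

Call:
servo_tool --deltas '[[[0,0,1],[0,0,0]],[[0,0,2],[0,0,0]],[[0,0,3],[0,0,0]],[[0,0,4],[0,0,0]],[[0,0,4],[0,0,0]]]'

```text
t: 7.27
ee_pos: [545.8, -138.1, 94.6]
orientation: [-0.1, -3.14, 0.0]
ft_force: [-0.7, -0.6, -0.6]
width: 36.2
grasp_force: 29.8
```

Call:
servo_tool --deltas '[[[0,0,1],[0,0,0]],[[0,0,2],[0,0,0]],[[0,0,3],[0,0,0]],[[0,0,4],[0,0,0]],[[0,0,4],[0,0,0]]]'

```text
t: 7.68
ee_pos: [545.9, -138.1, 90.5]
orientation: [-0.1, -3.14, 0.0]
ft_force: [0.2, 0.2, 0.2]
width: 36.1
grasp_force: 29.8
```

Call:
servo_tool --deltas '[[[0,0,1],[0,0,0]],[[0,0,2],[0,0,0]],[[0,0,3],[0,0,0]],[[0,0,4],[0,0,0]],[[0,0,4],[0,0,0]]]'

```text
t: 8.1
ee_pos: [545.9, -138.1, 86.6]
orientation: [0.1, 3.14, -0.0]
ft_force: [-0.2, -0.6, 2.7]
width: 36.0
grasp_force: 29.8
```

Call:
servo_tool --deltas '[[[0,0,1],[0,0,0]],[[0,0,2],[0,0,0]],[[0,0,2],[0,0,0]]]'

```text
t: 8.35
ee_pos: [545.9, -138.1, 84.6]
orientation: [0.1, 3.14, -0.0]
ft_force: [-1.4, -0.2, 2.4]
width: 36.3
grasp_force: 29.8
```

Call:
servo_tool --deltas '[[[0,0,0],[0,0,0]]]'

```text
t: 8.43
ee_pos: [545.9, -138.1, 84.7]
orientation: [0.1, 3.14, -0.0]
ft_force: [-1.9, -0.3, 3.0]
width: 36.2
grasp_force: 29.8
```

Call:
servo_tool --deltas '[[[0,0,0],[0,0,0]]]'

```text
t: 8.52
ee_pos: [545.9, -138.1, 84.8]
orientation: [0.1, 3.14, -0.0]
ft_force: [-1.5, -1.3, 3.7]
width: 36.3
grasp_force: 29.8
```

Call:
servo_tool --deltas '[[[0,0,0],[0,0,0.04]],[[0,0,0],[0,0,0.06]],[[0,0,0],[0,0,0.06]]]'

```text
t: 8.77
ee_pos: [545.7, -138.1, 84.6]
orientation: [-0.195, -3.135, -0.0]
ft_force: [0.3, 0.5, -0.8]
width: 36.2
grasp_force: 29.8
```

Call:
servo_tool --deltas '[[[0,0,0],[0,0,0.04]],[[0,0,0],[0,0,0.06]],[[0,0,0],[0,0,0.06]]]'

```text
t: 9.02
ee_pos: [545.8, -137.9, 84.4]
orientation: [-0.289, -3.128, -0.0]
ft_force: [0.6, -0.9, -1.0]
width: 36.0
grasp_force: 29.8
```

Call:
servo_tool --deltas '[[[0,0,0],[0,0,0.04]],[[0,0,0],[0,0,0.06]],[[0,0,0],[0,0,0.06]]]'

```text
t: 9.27
ee_pos: [545.9, -138.0, 84.5]
orientation: [-0.382, -3.118, -0.0]
ft_force: [-0.1, 0.4, -1.0]
width: 36.2
grasp_force: 29.8
```

Call:
servo_tool --deltas '[[[0,0,0],[0,0,0.1]],[[0,0,0],[0,0,0.2]],[[0,0,0],[0,0,0.3]],[[0,0,0],[0,0,0.4]],[[0,0,0],[0,0,0.5]]]'

```text
t: 9.68
ee_pos: [546.0, -138.1, 84.7]
orientation: [1.147, 2.925, 0.0]
ft_force: [-0.0, 0.1, -0.9]
width: 36.1
grasp_force: 29.8
```

Call:
servo_tool --deltas '[[[0,0,0],[0,0,0.1]],[[0,0,0],[0,0,0.2]],[[0,0,0],[0,0,0.3]],[[0,0,0],[0,0,0.4]],[[0,0,0],[0,0,0.5]]]'

```text
t: 10.1
ee_pos: [545.9, -138.1, 84.6]
orientation: [1.835, 2.55, 0.0]
ft_force: [0.2, -0.6, -1.2]
width: 35.7
grasp_force: 29.8
```

Call:
servo_tool --deltas '[[[0,0,0],[0,0,0.1]],[[0,0,0],[0,0,0.2]],[[0,0,0],[0,0,0.3]],[[0,0,0],[0,0,0.31]],[[0,0,0],[0,0,0.31]]]'

```text
t: 10.52
ee_pos: [545.9, -138.1, 84.6]
orientation: [-2.199, -2.244, -0.0]
ft_force: [-0.3, -0.4, -1.0]
width: 35.8
grasp_force: 29.8
```

Call:
servo_tool --deltas '[[[0,0,1],[0,0,0]],[[0,0,3],[0,0,0]],[[0,0,5],[0,0,0]],[[0,0,7],[0,0,0]],[[0,0,8],[0,0,0]]]'

```text
t: 10.93
ee_pos: [545.7, -138.0, 76.2]
orientation: [-2.201, -2.241, 0.0]
ft_force: [-0.7, 0.4, -1.2]
width: 35.8
grasp_force: 29.8
```

Call:
servo_tool --deltas '[[[0,0,1],[0,0,0]],[[0,0,2],[0,0,0]],[[0,0,3],[0,0,0]],[[0,0,4],[0,0,0]],[[0,0,5],[0,0,0]]]'

```text
t: 11.35
ee_pos: [545.9, -138.1, 71.6]
orientation: [2.202, 2.24, 0.0]
ft_force: [-0.2, -0.1, -1.0]
width: 35.9
grasp_force: 29.8
```

Call:
servo_tool --deltas '[[[0,0,1],[0,0,0]],[[0,0,2],[0,0,0]],[[0,0,3],[0,0,0]],[[0,0,4],[0,0,0]],[[0,0,4],[0,0,0]]]'

```text
t: 11.77
ee_pos: [545.8, -138.1, 67.4]
orientation: [-2.202, -2.24, 0.0]
ft_force: [0.1, -0.4, -0.6]
width: 36.1
grasp_force: 29.8
```

Call:
servo_tool --deltas '[[[0,0,0.5],[0,0,0]],[[0,0,1],[0,0,0]],[[0,0,1],[0,0,0]]]'

```text
t: 12.02
ee_pos: [545.9, -138.1, 66.6]
orientation: [-2.202, -2.24, 0.0]
ft_force: [-0.4, -0.2, -0.5]
width: 36.1
grasp_force: 29.8
```

Call:
servo_tool --deltas '[[[0,0,2],[0,0,0]],[[0,0,4],[0,0,0]],[[0,0,6],[0,0,0]],[[0,0,8],[0,0,0]],[[0,0,9],[0,0,0]]]'

```text
t: 12.43
ee_pos: [545.7, -138.1, 57.3]
orientation: [-2.202, -2.24, 0.0]
ft_force: [0.3, 1.7, -1.2]
width: 36.0
grasp_force: 29.8
```

Call:
servo_tool --deltas '[[[0,0,1],[0,0,0]],[[0,0,2],[0,0,0]],[[0,0,3],[0,0,0]],[[0,0,4],[0,0,0]],[[0,0,4],[0,0,0]]]'

```text
t: 12.85
ee_pos: [545.8, -138.1, 53.6]
orientation: [-2.202, -2.24, 0.0]
ft_force: [-0.8, 0.3, 1.3]
width: 36.3
grasp_force: 29.8
```

Call:
servo_tool --deltas '[[[0,0,1],[0,0,0]],[[0,0,2],[0,0,0]],[[0,0,3],[0,0,0]],[[0,0,4],[0,0,0]],[[0,0,4],[0,0,0]]]'

```text
t: 13.27
ee_pos: [545.9, -138.1, 49.6]
orientation: [2.202, 2.24, 0.0]
ft_force: [-0.8, 0.4, 3.3]
width: 36.0
grasp_force: 29.8
```

Call:
servo_tool --deltas '[[[0,0,1],[0,0,0]],[[0,0,2],[0,0,0]],[[0,0,2],[0,0,0]],[[0,0,2],[0,0,0]]]'

```text
t: 13.6
ee_pos: [545.9, -138.1, 47.7]
orientation: [2.202, 2.24, 0.0]
ft_force: [-1.6, 0.9, 3.9]
width: 35.9
grasp_force: 29.8
```

Call:
servo_tool --deltas '[[[0,0,-2],[0,0,0]],[[0,0,-4],[0,0,0]],[[0,0,-6],[0,0,0]],[[0,0,-7],[0,0,0]],[[0,0,-7],[0,0,0]]]'

```text
t: 14.02
ee_pos: [546.0, -138.2, 54.9]
orientation: [2.202, 2.24, 0.0]
ft_force: [-1.1, 0.4, 0.5]
width: 36.0
grasp_force: 29.8
```

Call:
servo_tool --deltas '[[[0,0,0],[0,0,0]],[[0,0,0],[0,0,0]]]'

```text
t: 14.18
ee_pos: [545.9, -138.1, 54.7]
orientation: [2.202, 2.24, 0.0]
ft_force: [-1.0, 0.1, 1.0]
width: 36.0
grasp_force: 29.8
```

Call:
servo_tool --deltas '[[[0,0,0],[0,0,0]],[[0,0,0],[0,0,0]],[[0,0,0],[0,0,0]],[[0,0,0],[0,0,0]],[[0,0,0],[0,0,0]]]' --grip -1

```text
t: 14.6
ee_pos: [545.9, -138.1, 54.6]
orientation: [2.202, 2.24, -0.0]
ft_force: [0.2, 0.7, -0.3]
width: 65.9
grasp_force: 0.0
```

Call:
servo_tool --deltas '[[[0,0,0],[0,0,0]],[[0,0,0],[0,0,0]],[[0,0,0],[0,0,0]],[[0,0,0],[0,0,0]],[[0,0,-3],[0,0,0]]]'

```text
t: 15.02
ee_pos: [545.5, -138.0, 57.3]
orientation: [-2.202, -2.24, 0.001]
ft_force: [-0.1, -0.1, 0.6]
width: 87.9
grasp_force: 0.0
```

Call:
servo_tool --deltas '[[[0,0,-10],[0,0,0]],[[0,0,-35],[0,0,0]],[[0,0,-65],[0,0,0]],[[0,0,-95],[0,0,0]],[[0,0,-110],[0,0,0]]]'

```text
t: 15.43
ee_pos: [547.4, -138.5, 172.0]
orientation: [2.2, 2.237, 0.004]
ft_force: [0.2, -0.5, 0.3]
width: 88.0
grasp_force: 0.0
```

Call:
servo_tool --deltas '[[[0,0,0],[0,0,0]],[[0,0,0],[0,0,0]]]'

```text
t: 15.6
ee_pos: [546.4, -138.3, 169.0]
orientation: [2.201, 2.239, 0.002]
ft_force: [0.1, -0.6, 0.6]
width: 87.8
grasp_force: 0.0
```

```bash
python3 - <<'E'
from h import *
a=get_image("side"); p=get_image("wrist"); t=get_image("top")
m=cv2.inRange(cv2.cvtColor(p["frame"],cv2.COLOR_BGR2HSV),(100,120,40),(125,255,255))>0
n,l,s,c=cv2.connectedComponentsWithStats(m.astype(np.uint8))
for i in range(1,n):
    if s[i,4]>300:
        P,_,_=pts(p,l==i); print(s[i],np.percentile(P[:,2],[50,90,97]).round(1),P.mean(0).round(1))
A=cv2.resize(a["frame"][190:350,270:430],(400,400),interpolation=cv2.INTER_CUBIC)
b=cv2.resize(p["frame"],(533,400))
cv2.imwrite("pics/end.png",cv2.resize(np.hstack([A,b[:,66:466]]),(800,400)))
E
```

```text
[ 296  213   52   62 1462] [84.8 86.1 86.5] [ 546.9 -140.4   80.8]
[288 344  49  33 996] [ 80.6  86.9 258.6] [ 541.5 -230.1   85.1]
```

View pics/end.png

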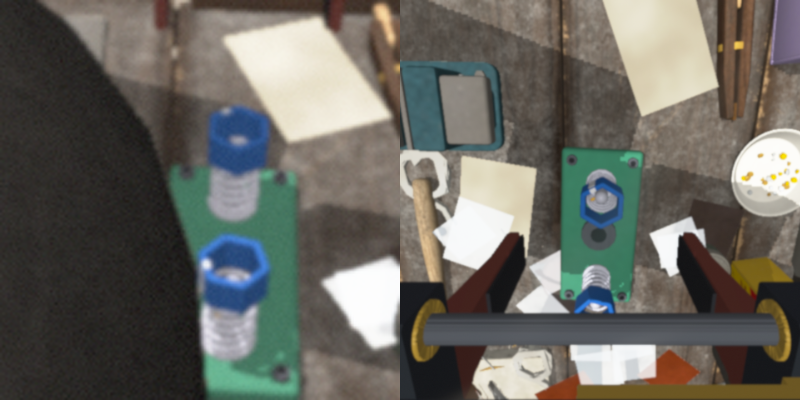

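The spring stands upright on its post. Its collar top is about 86.5 mm above the bench, against 87 mm for the fitted one, and the gripper is clear.

```bash
python3 -c "
from workcell import close_job; print(close_job())"
```

```text
the job is handed in; nothing more can be done
None
```

The spring is fitted on the empty guide post with its end coil down on the seat and stands upright and released; no force reading went above about 4 N, the hammer and ring clamp were not touched, and the job is handed in at about 16 s.

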